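# Make up a flower kit and a painting kit in their trays

### The arm

A 7-joint arm with a two-finger parallel gripper is mounted at the origin on a cart in front of the work surface, level with it; the furniture and walls round the work are solid. World frame = base frame: x ahead of the robot, y to its left, z up, the work surface at z = 0. Lengths are in m, angles in degrees, forces in N, time in s.
With the tool pointing down it reaches from about 0.425 to 0.95 m from the base axis. Payload 16.7 kg.
Tool frame: the origin (TCP) lies at the very end of the fingers, on their centre line; the grasp point (between the pads) lies behind it (robot.tcp_to_grasp is the z of the grasp point in the tool frame, in m); z points along the fingers, y is the line along which they close (so a half turn about z gives the same grasp; the last joint's range is limited). The gripper opens to 94 mm and grips with 3 to 60 N. Pads are 16 mm wide; open, the fingers measure 119 mm over their backs; the gripper's body (75 mm by 177 mm) begins 78 mm behind the grasp point.
Start: joints at [-8.566, 24.414, 4.234, 92.017, -1.954, 63.644, -3.845], TCP at [0.675, -0, 0.205] pointing down, gripper open.
Joint ranges: [-163.25, 163.25], [-28.42, 122.38], [-70.27, 78.77], [12.13, 141.07], [-58.53, 238.53], [9.26, 117.41], [-156.51, 156.51]. Speed limits (degrees/s): [108.29, 108.29, 136.94, 136.94, 172.46, 172.46, 172.46].

### API

Orientations are given as [roll, pitch, yaw] about the fixed x, y, z axes, in that order (R = Rz(yaw) Ry(pitch) Rx(roll)).
In Python, from workcell import robot gives the robot as it stands.
- The arm moves only by the tool drive_tool, never from a script. Its argument "targets" is a list of rows, each a list of 3 entries, a list of its own where there are three numbers: the shift along the tool's x, y, z in mm, then the turn about the tool's z in degrees, then the opening, from 0 (shut) to 1 (fully open). A call has 1 to 10 rows; each row is the pose to reach, as a shift and turn from the pose commanded when the call began, along the tool's axes at that moment; what a row does not reach only later rows make up. A row lasts 1/8 s, in which the tool goes at most 62.5 mm and 10.7 degrees, less where a joint would pass 70% of its speed; a pose out of reach is approached as far as the arm can. A call with a gripper value outside its range is refused whole. The fingers move at their own pace and stop on an object; the grip force is fixed at half the most. Time passes only in rows, so rows that repeat a pose let the fingers close. It gives the time, the measured TCP pose, the force, the opening and the grip force at its end, in the units of the state.
- robot.get_state(): the state, without advancing time (a new reading comes with each control period).
- robot.snapshot(name): name is "scene" or "side" or "wrist"; returns a dict with "frame" (420x560x3 uint8, red, green, blue), "range_z" (420x560 float32, m along the optical axis (not along the pixel's ray), 0 where there is no reading), "camera_matrix" (3x3 intrinsics, pixels), "cam_to_world" (4x4, takes a point from camera to world coordinates). Camera axes: x right, y down, z forward; pixel columns grow to the right and rows downward; lengths in m; the calibration is good to about 2 mm. A picture is of the moment at which its call begins.
- robot.finish_job(): hands the job in; it is judged then, once.
The state is a dict: "clock": time; "qpos": joint angles; "dq": joint speeds; "tau": joint torques, N m; "eef_pos": TCP position; "orientation": TCP orientation; "ft_force": force on the tool from outside, world axes, zero at the start; "wrist_torque": the same for the moment, N m; "grip_width": finger opening in m; "finger_force": force on a finger pad.
Only numpy, scipy, OpenCV 4.12 (cv2) and the standard library are available. Lean on these libraries where they do the work, as an engineer would, in place of code of your own. Each camera call takes 0.05 s, during which the arm holds its last target. There are 200 camera calls.

### The job

Make up the two kits for today's sugarcraft class. Flower kit, pink tray: stand the pink lustre pot and the blossom cutter in the two floor compartments, one in each, and only then lay the white icing smoother over them, handle up, seated flat on the end ledges. Painting kit, blue tray: stand the blue lustre pot and the red paint bottle in its two compartments, one in each; leave the orange lustre pot and the silver paint bottle where they stand.

Things in the scene. Friction and masses are not known exactly. Their poses are not given: they have to be found in the camera images.
- pink_tray: fixed pink plastic kit tray, 92 (x) by 149 (y) mm, 52 high; origin under its centre, z up. Floor 3 mm thick; a divider on x (top z=14) makes two compartments 86 x 60 mm, centres y=+-31. Long sides: lip 10 mm high. Each end: ledge, top z=38, at |y| 61.5 to 70.5, then a wall; corner cheeks at |x|>42, |y|>51. The seat on the ledges is 84 x 141 mm, its walls straight to z=46, flared out above
- blue_tray: fixed blue plastic kit tray, in all sizes and axes the same as the pink one: 92 (x) by 149 (y) mm, origin under its centre, z up, floor 3 mm thick, two compartments 86 x 60 mm with centres at y=+31 and y=-31, x=0; lip 10 mm high along its long sides, ledges (z=38 mm) and walls (to z=52 mm) at its ends; this one gets no smoother
- smoother: white icing smoother: flat sole 78 mm (x) by 135 mm (y), 4 mm thick, with a bow handle above it along y. Origin: centre of the sole's underside, z up; lies sole down on the worktop. The bow is a round bar 10 mm thick, on x=0: centre line highest at the middle (y=0, z=34 mm; top z=39 mm), z=29 mm at y=+-35 mm, where its legs bend down to the sole; take it at the middle, across x
- pink_pot: lustre pot, closed jar 38 mm across, 31 mm high, white lid (the top 13 mm, 38 mm across), pink band, pink round sticker on the lid. Origin: centre of the underside, z up; stands upright on the worktop
- blue_pot: lustre pot, closed jar 38 mm across, 31 mm high, black lid (the top 13 mm, 38 mm across), light blue band, blue round sticker on the lid. Origin: centre of the underside, z up; stands upright on the worktop
- orange_pot: lustre pot, closed jar 38 mm across, 31 mm high, white lid (the top 13 mm, 38 mm across), copper-orange band, orange round sticker on the lid. Origin: centre of the underside, z up; stands upright on the worktop. Not for these kits
- red_bottle: glass paint bottle, ruby red with a black cap, 35 mm across, 63 mm high; the straight body, which can be gripped up to 45 mm above the foot, is 34 mm across. Origin: centre of the underside, z up; stands upright on the worktop
- silver_bottle: glass paint bottle, silver grey with a white cap, 35 mm across, 63 mm high; the straight body, which can be gripped up to 45 mm above the foot, is 34 mm across. Origin: centre of the underside, z up; stands upright on the worktop. Not for these kits
- blossom: pink plastic blossom cutter: open ring in the outline of a five-petalled flower, 44 mm across, 20 mm high. Origin: centre of the underside, z up; lies flat on the worktop, either way round about z is the same for the job
There are look-alikes about, which are no part of the job. Leave any green look-alike of the red_bottle alone.

How it is judged:
By the outcome, as a careful person would: the job done as asked, in the order asked, and still so for the second after the job is handed in, with the robot touching nothing.
It also fails if it takes over 128 s, if anything falls off the work surface, if the arm or the gripper's body presses on something with over 40 N, if the wrist force passes 120 N, or if a joint passes its speed limit or range.

## Working session

There is one attempt and no reset: what is moved stays moved. The work goes in short steps, Python scripts to look and compute and a tool call to move; the robot and the scene stay as the last step left them, time stands still between calls to the robot, and variables do not carry over. Pictures are saved under pics/ and viewed, at most 14 in all, crops included, and the job is handed in when it is done.

Besides the shell and the picture viewer there is one more tool, called after "Emit:" as name(argument=value, ...), one argument or row to a line, values as JSON. drive_tool: Moves the arm, as the interface text tells. Its arguments: {"type":"object","properties":{"targets":{"type":"array","items":{"type":"array"}}},"required":["targets"]}

```bash
mkdir -p pics; ls
cat > h.py <<'E'
import numpy as np, cv2
from workcell import robot
def snap(n,tag):
    s=robot.snapshot(n); cv2.imwrite(f'pics/{tag}.png',s['frame'][:,:,::-1]); np.savez(f'pics/{tag}.npz',**s); return s
def load(tag): return dict(np.load(f'pics/{tag}.npz'))
def cloud(s):
    z=s['range_z'].astype(float);K=s['camera_matrix'];h,w=z.shape
    u,v=np.meshgrid(np.arange(w),np.arange(h))
    P=np.stack([(u-K[0,2])/K[0,0]*z,(v-K[1,2])/K[1,1]*z,z],-1)
    T=s['cam_to_world'];W=P@T[:3,:3].T+T[:3,3];W[z==0]=np.nan;return W
E
python3 - <<'E'
from h import *
for n in ['scene','side','wrist']:
    s=snap(n,n+'0'); print(n,np.round(s['cam_to_world'],3).tolist(),s['camera_matrix'][0,0])
print(robot.get_state(),robot.tcp_to_grasp)
a=[cv2.imread(f'pics/{n}0.png') for n in ['scene','side']]
E
```

```text
pics
scene [[-0.88, -0.249, 0.406, 0.069], [-0.475, 0.501, -0.723, 0.703], [-0.023, -0.829, -0.559, 0.658], [0.0, 0.0, 0.0, 1.0]] 390.94655574681093
side [[0.865, -0.307, 0.398, -0.008], [-0.502, -0.508, 0.7, -1.022], [-0.012, -0.805, -0.594, 0.811], [0.0, 0.0, 0.0, 1.0]] 395.65260818586086
wrist [[1.0, 0.001, -0.001, 0.675], [0.0, -0.973, -0.23, 0.066], [-0.001, 0.23, -0.973, 0.383], [0.0, 0.0, 0.0, 1.0]] 308.8552522827448
{'clock': 0.15, 'qpos': array([-8.56633056, 24.44106121,  4.2320415 , 92.04138297, -1.95332995,
       63.64554688, -3.84405675]), 'dq': array([-0.04491672, -0.03185251, -0.00365853, -0.14705743,  0.03182212,
        0.02526597,  0.00762505]), 'tau': array([ 3.71428541e-03, -9.36296225e+01,  3.66915867e+00, -4.54431260e+01,
       -4.87569754e-02,  1.79132586e-02,  2.30669798e-05]), 'eef_pos': array([ 6.74668460e-01, -2.23596450e-05,  2.04959634e-01]), 'orientation': array([-1.79944304e+02,  4.06248571e-03,  8.99991758e+01]), 'ft_force': array([ 0.22583533, -1.18054743, -0.09745149]), 'wrist_torque': array([-0.01436256, -0.00185585,  0.06224487]), 'finger_force': 0.0, 'grip_width': 0.09412338523724471} -0.0188
```

View pics/scene0.png

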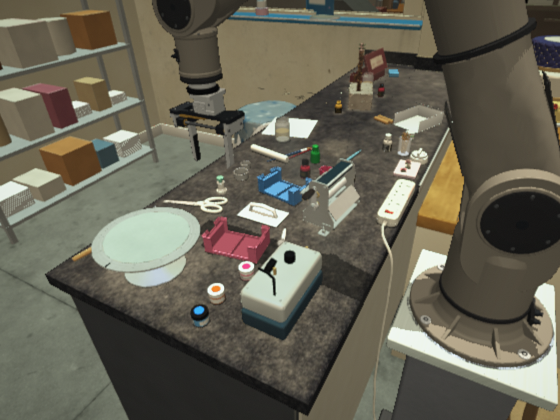

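View pics/side0.png

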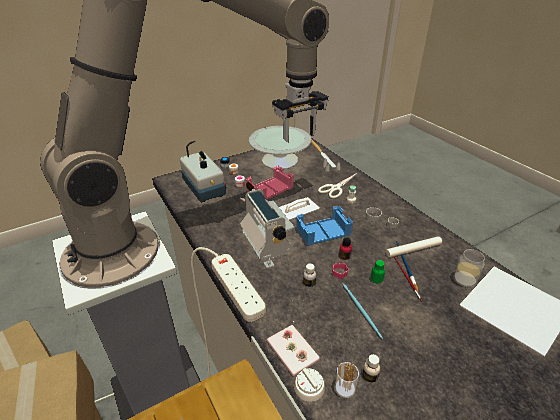

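View pics/wrist0.png

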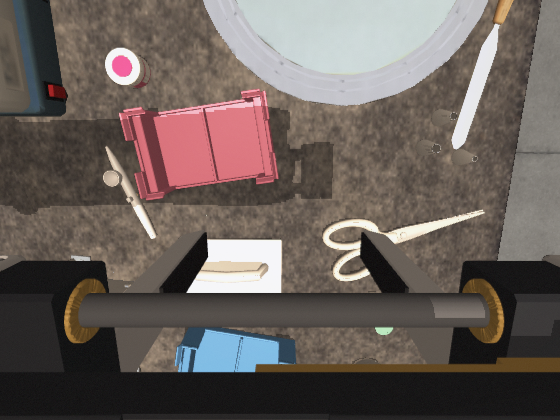

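Run:
```python
from h import *
im=cv2.imread('pics/side0.png')
a=cv2.resize(im[170:300,230:430],(800,520),interpolation=cv2.INTER_CUBIC); cv2.imwrite('pics/crop1.png',a)
s=load('side0');W=cloud(s)
for n,(u,v) in dict(red=(346,241),green=(379,264),b3=(310,267),ring=(340,265),b4=(373,358),smo=(298,206),pp=(239,180),op=(233,168),bp=(224,160)).items():
    print(n,np.round(W[v-2:v+3,u-1:u+2].reshape(-1,3),3)[[1,4,7,13]].tolist())
s=load('wrist0');W=cloud(s)
for n,(u,v) in dict(pp=(122,66),smo=(230,255),orange=(0,0),traydiv=(208,145),t1=(168,147),blueT=(235,355)).items():
    print(n,np.round(W[v,u],3))
```

```text
red [[0.598, -0.374, 0.063], [0.594, -0.379, 0.064], [0.594, -0.38, 0.061], [0.591, -0.383, 0.057]]
green [[0.614, -0.494, 0.063], [0.612, -0.497, 0.062], [0.611, -0.498, 0.061], [0.605, -0.505, 0.062]]
b3 [[0.45, -0.408, 0.063], [0.446, -0.413, 0.064], [0.444, -0.416, 0.064], [0.442, -0.419, 0.061]]
ring [[0.553, -0.41, 0.02], [0.554, -0.41, 0.015], [0.555, -0.409, 0.01], [0.555, -0.411, 0.004]]
b4 [[0.409, -0.702, 0.064], [0.408, -0.703, 0.063], [0.406, -0.705, 0.065], [0.402, -0.709, 0.065]]
smo [[0.617, -0.094, 0.007], [0.616, -0.096, 0.005], [0.611, -0.104, 0.007], [0.607, -0.11, 0.004]]
pp [[0.5, 0.128, 0.033], [0.496, 0.12, 0.034], [0.495, 0.117, 0.031], [0.496, 0.122, 0.02]]
op [[0.519, 0.22, 0.033], [0.517, 0.217, 0.03], [0.515, 0.212, 0.029], [0.512, 0.208, 0.023]]
bp [[0.516, 0.299, 0.031], [0.513, 0.292, 0.03], [0.51, 0.285, 0.03], [0.509, 0.285, 0.021]]
pp [0.503 0.136 0.03 ]
smo [ 0.604 -0.089  0.005]
orange [0.426 0.18  0.078]
traydiv [0.585 0.053 0.013]
t1 [0.534 0.05  0.003]
blueT [ 0.605 -0.242  0.003]
```

View pics/crop1.png

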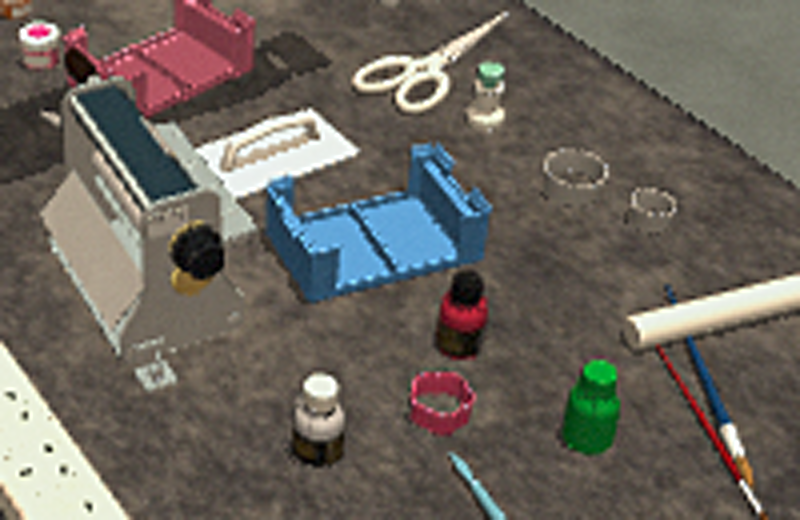

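```bash
cat >> h.py <<'E'
def near(tags,c,r,z0,z1):
    Q=[]
    for t in tags:
        W=cloud(load(t)).reshape(-1,3); m=(np.hypot(W[:,0]-c[0],W[:,1]-c[1])<r)&(W[:,2]>z0)&(W[:,2]<z1); Q.append(W[m])
    return Q
def circ(P):  # midrange + minEnclosingCircle
    (x,y),r=cv2.minEnclosingCircle(P[:,:2].astype(np.float32)*1000); return np.round([x,y,r],1)
def rect(P):
    return cv2.minAreaRect(P[:,:2].astype(np.float32)*1000)
E
python3 - <<'E'
from h import *
S=1.25;H=np.zeros((440,780));C=np.zeros((440,780,3),np.uint8)
for t in ['scene0','side0','wrist0']:
    s=load(t);W=cloud(s).reshape(-1,3);c=s['frame'].reshape(-1,3)[:,::-1]
    ok=np.isfinite(W[:,0])&(W[:,2]<.17)&(W[:,2]>-.01)
    W=W[ok];c=c[ok];o=np.argsort(W[:,2]);W=W[o];c=c[o]
    i=((W[:,0]-.35)*1000/S).astype(int);j=((.45-W[:,1])*1000/S).astype(int)
    m=(i>=0)&(i<440)&(j>=0)&(j<780)
    for ii,jj,z,cc in zip(i[m],j[m],W[m,2],c[m]):
        for a in (0,1):
            for b in (0,1):
                if ii+a<440 and jj+b<780 and z>=H[ii+a,jj+b]: H[ii+a,jj+b]=z;C[ii+a,jj+b]=cc
np.save('H.npy',H)
hm=cv2.applyColorMap(np.uint8(np.clip(H/.15,0,1)*255),cv2.COLORMAP_JET)
C2=cv2.addWeighted(C,.75,hm,.25,0)
for k in range(0,10): cv2.putText(C2,f'{.45-k*.1:.2f}',(int(k*80),12),0,.35,(255,255,255),1); 
for k in range(6): cv2.putText(C2,f'{.35+k*.1:.2f}',(0,int(k*80)+8),0,.35,(255,255,255),1)
for j in range(20,780,40):
    pass
cv2.imwrite('pics/top.png',C2)
Hm=H[:432,:768].reshape(18,24,32,24)
B=H[:440,:780]
bx=[[int(1000*B[i:i+32,j:j+32].max()) for j in range(0,768,32)] for i in range(0,416,32)]
print('rows x .35 step .04, cols y .45 step -.04');[print(r) for r in bx]
for n,c,r,z0,z1 in [('pp',(.503,.136),.04,.027,.036),('op',(.515,.213),.035,.027,.036),('bp',(.512,.29),.035,.027,.036),('red',(.594,-.38),.04,.045,.07),('ring',(.553,-.42),.04,.012,.025),('silver',(.446,-.413),.04,.04,.07),('green',(.612,-.497),.04,.04,.07)]:
    print(n,[(len(q),circ(q).tolist(),np.round(np.median(q[:,2]),3)) for q in near(['scene0','side0','wrist0'],c,r,z0,z1) if len(q)>8])
E
```

```text
rows x .35 step .04, cols y .45 step -.04
[0, 0, 5, 4, 168, 167, 145, 132, 112, 107, 2, 4, 5, 5, 62, 68, 73, 137, 145, 5, 5, 5, 5, 4]
[0, 0, 4, 4, 111, 141, 145, 112, 112, 109, 4, 4, 5, 137, 148, 145, 146, 145, 148, 123, 4, 44, 4, 4]
[0, 0, 3, 4, 3, 3, 28, 86, 91, 6, 30, 32, 141, 142, 149, 145, 144, 144, 147, 116, 3, 66, 31, 5]
[0, 0, 4, 34, 33, 34, 17, 34, 53, 53, 53, 29, 13, 4, 97, 97, 96, 97, 95, 3, 3, 4, 3, 3]
[0, 0, 3, 34, 34, 34, 30, 33, 55, 54, 55, 55, 9, 9, 9, 53, 53, 54, 54, 3, 4, 23, 22, 11]
[0, 0, 3, 3, 3, 3, 3, 4, 14, 17, 16, 13, 7, 38, 38, 51, 53, 37, 37, 4, 66, 40, 21, 4]
[0, 0, 4, 102, 104, 104, 105, 103, 100, 7, 15, 13, 7, 40, 39, 4, 16, 16, 16, 5, 66, 44, 5, 66]
[0, 0, 3, 104, 105, 106, 105, 105, 103, 54, 54, 54, 7, 34, 33, 6, 54, 41, 53, 54, 5, 5, 4, 5]
[0, 0, 102, 105, 105, 106, 105, 106, 105, 100, 30, 4, 4, 6, 5, 5, 54, 54, 54, 54, 4, 14, 28, 11]
[0, 0, 104, 105, 105, 105, 105, 105, 106, 101, 4, 4, 14, 13, 12, 5, 4, 4, 4, 4, 5, 6, 28, 12]
[0, 0, 102, 104, 105, 105, 106, 105, 104, 3, 3, 5, 13, 14, 52, 59, 5, 27, 24, 4, 5, 10, 28, 24]
[0, 0, 4, 103, 104, 105, 106, 1
[... 158 characters left out ...]
145, [499.3, 135.8, 20.0], np.float64(0.032)), (41, [502.6, 134.3, 19.2], np.float64(0.03)), (1063, [502.8, 135.8, 18.9], np.float64(0.03))]
op [(174, [518.7, 228.6, 20.0], np.float64(0.032)), (38, [522.6, 226.6, 18.2], np.float64(0.03))]
bp [(207, [512.0, 297.0, 19.0], np.float64(0.031)), (34, [516.6, 291.8, 20.3], np.float64(0.03))]
red [(53, [593.1, -373.8, 14.2], np.float64(0.058)), (70, [596.6, -377.5, 12.6], np.float64(0.061))]
ring [(40, [536.7, -426.1, 24.5], np.float64(0.018)), (78, [540.4, -425.8, 23.7], np.float64(0.016))]
silver [(105, [445.3, -413.1, 15.2], np.float64(0.055))]
green [(61, [608.6, -494.3, 14.8], np.float64(0.055)), (110, [611.0, -498.9, 15.5], np.float64(0.056))]
```

View pics/top.png

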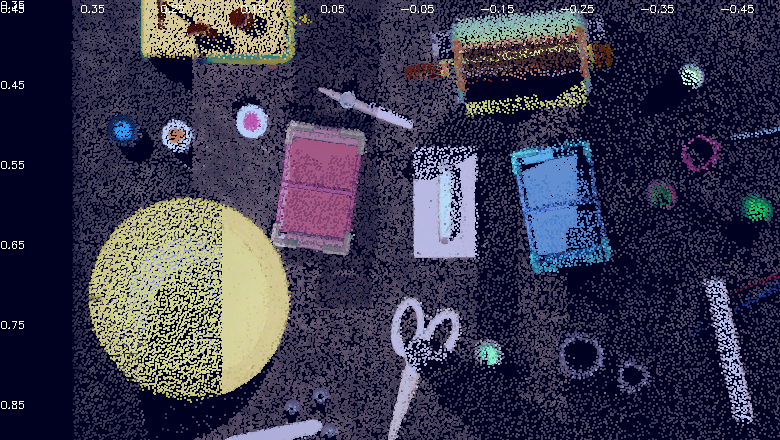

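Scene and map show the pots at about x 0.51: pink y 0.136, orange 0.228, blue 0.295. The pink tray, smoother and blue tray lie in a row at x≈0.6. The red bottle (ruby, black cap; side px 346,248) differs from the green one (378,271) and the white-capped silver one (310,274). The pink flower ring is the blossom cutter (side px 340,270); the round metal rings are not. The cake stand (105 mm) is close to the pink tray and the pasta machine is 149 mm tall.

I'll go to a survey pose next.

Emit:
drive_tool(
  targets=[
    [[-30,-25,-15],10,1],
    [[-60,-50,-30],20,1],
    [[-90,-75,-45],30,1],
    [[-120,-100,-60],40,1],
    [[-150,-125,-75],50,1],
    [[-180,-150,-90],60,1],
    [[-210,-170,-100],70,1],
    [[-240,-190,-110],80,1],
    [[-250,-205,-115],90,1],
    [[-250,-205,-115],90,1],
  ],
)

```text
clock: 1.4
eef_pos: [0.4693, -0.2508, 0.3209]
orientation: [-180.0, -0.0, -0.1]
ft_force: [-0.0, 0.1, -0.2]
grip_width: 0.0939
finger_force: 0.0
```

Run:
```python
from h import *
st=robot.get_state();print(st['clock'],st['eef_pos'],st['orientation'],st['qpos'].round(1))
snap('wrist','w1')
t=['w1']
for n,c,r,z0,z1 in [('pp',(.503,.136),.035,.027,.036),('op',(.52,.227),.035,.027,.036),('bp',(.514,.294),.035,.027,.036),('redcap',(.595,-.377),.03,.056,.07),('redbody',(.595,-.377),.04,.03,.045),('ring',(.54,-.426),.04,.012,.025),('smo',(.602,-.107),.09,.002,.008),('bow',(.602,-.107),.05,.025,.045),('ptray',(.587,.053),.1,.047,.058),('btray',(.6075,-.251),.1,.047,.058)]:
    for tt in ['w1','wrist0','side0','scene0']:
        q=near([tt],c,r,z0,z1)[0]
        if len(q)>8: print(n,tt,len(q),circ(q).tolist() if 'tray' not in n and n not in('smo','bow') else np.round(np.array(sum(map(list,rect(q)[:2]),[])+[rect(q)[2]]),1).tolist(),np.round(np.median(q[:,2]),4))
```

```text
1.4 [ 0.46932154 -0.25079462  0.32086647] [-1.79997540e+02 -4.36232453e-02 -6.48292424e-02] [ -1.7   5.5  25.1 102.8  -2.5  72.1 -66.1]
pp w1 510 [502.1, 135.7, 19.1] 0.0302
pp wrist0 1063 [502.8, 135.8, 18.9] 0.0302
pp side0 41 [502.6, 134.3, 19.2] 0.0302
pp scene0 145 [499.3, 135.8, 20.0] 0.0318
op side0 38 [522.6, 226.6, 18.2] 0.0297
op scene0 174 [518.7, 228.6, 20.0] 0.0316
bp side0 34 [516.6, 291.8, 20.3] 0.0299
bp scene0 207 [512.0, 297.0, 19.0] 0.0315
redcap w1 265 [596.1, -375.2, 11.6] 0.0621
redcap side0 47 [597.1, -377.2, 12.1] 0.0624
redcap scene0 34 [594.4, -373.2, 14.1] 0.063
redbody w1 233 [596.2, -374.7, 17.2] 0.0392
redbody side0 71 [594.7, -378.9, 17.4] 0.0384
redbody scene0 45 [590.4, -371.9, 16.6] 0.038
ring w1 176 [539.9, -423.6, 22.7] 0.0189
ring side0 78 [540.4, -425.8, 23.7] 0.0163
ring scene0 40 [536.7, -426.1, 24.5] 0.0184
smo w1 4205 [598.4, -109.3, 165.3, 144.5, 40.0] 0.0046
smo wrist0 3581 [606.7, -104.9, 76.4, 128.5, 89.8] 0.0046
smo side0 393 [618.3, -110.8, 166.4, 139.1, 82.5] 0.0046
smo scene0 739 [603.0, -107.5, 170.1, 176.2, 9.3] 0.0056
bow w1 612 [603.5, -106.3, 13.7, 85.6, 89.7] 0.0334
bow wrist0 701 [605.2, -105.6, 14.2, 81.8, 89.8] 0.0333
bow side0 79 [601.0, -108.4, 83.6, 14.9, 1.5] 0.033
bow scene0 105 [598.9, -105.9, 14.1, 86.6, 89.6] 0.034
ptray w1 589 [585.6, 52.6, 154.0, 97.6, 8.3] 0.0504
ptray wrist0 916 [585.6, 52.8, 154.4, 97.1, 8.3] 0.0504
ptray side0 58 [586.2, 49.6, 154.3, 99.2, 8.0] 0.05
ptray scene0 143 [582.4, 52.3, 153.9, 99.0, 7.8] 0.0511
btray w1 578 [608.2, -249.9, 97.0, 154.1, 79.1] 0.0505
btray wrist0 169 [610.7, -203.0, 150.7, 29.8, 1.0] 0.0504
btray side0 76 [609.2, -252.6, 100.9, 154.8, 79.5] 0.0503
btray scene0 96 [604.7, -250.5, 99.6, 155.3, 78.6] 0.0511
```

View pics/w1.png

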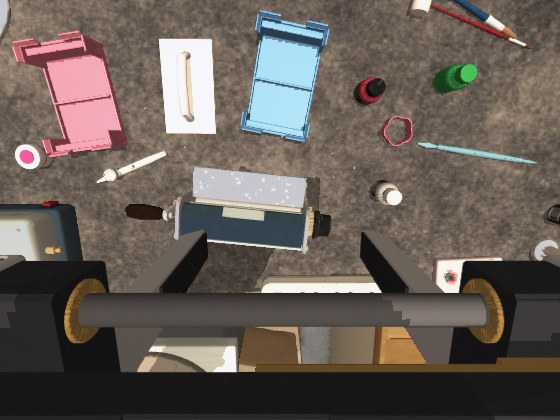

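The wrist picture w1 agrees with the earlier numbers: pink tray (72,95), smoother (187,86), blue tray (285,78), red bottle (370,90), pink flower ring (398,130), silver bottle (388,193), green look-alike (456,77), pink pot (29,156). Going for the pink pot.

Emit:
drive_tool(
  targets=[
    [[5,-50,0],-4,0.75],
    [[10,-105,10],-8,0.75],
    [[15,-160,20],-8,0.75],
    [[20,-215,40],-8,0.75],
    [[25,-270,70],-8,0.75],
    [[30,-325,110],-8,0.75],
    [[32,-370,170],-8,0.75],
    [[32,-386,220],-8,0.75],
    [[32,-386,230],-8,0.75],
    [[32,-386,230],-8,0.75],
  ],
)

```text
clock: 2.7
eef_pos: [0.5016, 0.1359, 0.0898]
orientation: [180.0, 0.1, 8.1]
ft_force: [-0.3, -0.9, 1.2]
grip_width: 0.0704
finger_force: 0.0
```

Run:
```python
from h import *
st=robot.get_state();print(st['clock'],st['eef_pos'],st['orientation'],st['qpos'].round(1))
snap('wrist','w2')
for n,c,r,z0,z1 in [('pp',(.503,.136),.035,.027,.036),('bp',(.514,.294),.035,.027,.036),('smo',(.602,-.107),.09,.003,.0065)]:
        q=near(['w2'],c,r,z0,z1)[0]
        if len(q)>8: print(n,len(q),circ(q),np.median(q[:,2]))
# smoother by colour in w1
s=load('w1');W=cloud(s);f=s['frame'].astype(int)
m=(f.min(-1)>150)&(np.hypot(W[...,0]-.602,W[...,1]+.107)<.09)&(W[...,2]<.009)
q=W[m];print(rect(q),np.median(q[:,2]))
```

```text
2.7 [0.50155778 0.13592907 0.08984755] [1.79967893e+02 1.22726212e-01 8.14636927e+00] [ -26.2   18.3    4.6  118.    -2.1   43.9 -102.1]
pp 1641 [502.4 136.   18.8] 0.0302109806095687
bp 1882 [515.3 296.6  19.3] 0.03023311012484778
smo 2841 [590.  -84.8  56.2] 0.004481727827823134
((593.2320556640625, -90.53106689453125), (108.62764739990234, 156.9595947265625), 89.75691986083984) 0.004642518467442791
```

Emit:
drive_tool(
  targets=[
    [[1,0,40],0,0.75],
    [[1,0,77],0,0.75],
    [[1,0,77],0,0.75],
    [[1,0,77],0,0.2],
    [[1,0,77],0,0.2],
    [[1,0,77],0,0.2],
    [[1,0,77],0,0.2],
    [[1,0,77],0,0.2],
  ],
)

```text
clock: 3.75
eef_pos: [0.5034, 0.1359, 0.0141]
orientation: [-180.0, -0.0, 8.0]
ft_force: [-0.5, -1.7, 8.4]
grip_width: 0.0372
finger_force: 30.0
```

Emit:
drive_tool(
  targets=[
    [[0,0,-40],0,0.2],
    [[0,0,-80],0,0.2],
    [[30,30,-90],0,0.2],
    [[70,65,-90],0,0.2],
    [[101,94,-90],0,0.2],
    [[101,94,-70],0,0.2],
    [[101,94,-70],0,0.2],
  ],
)

```text
clock: 4.62
eef_pos: [0.615, 0.0567, 0.0822]
orientation: [180.0, 0.2, 8.0]
ft_force: [-0.1, -1.1, -0.3]
grip_width: 0.037
finger_force: 30.0
```

Emit:
drive_tool(
  targets=[
    [[1,0,40],0,0.2],
    [[1,0,60],0,0.2],
    [[1,0,65],0,0.2],
    [[1,0,65],0,0.2],
    [[1,0,65],0,0.55],
    [[1,0,65],0,0.55],
    [[1,0,65],0,0.55],
    [[1,0,20],0,0.55],
    [[1,0,-30],0,0.55],
    [[1,0,-60],0,0.75],
  ],
)

```text
clock: 5.88
eef_pos: [0.6178, 0.0573, 0.1462]
orientation: [-180.0, -0.1, 8.0]
ft_force: [0.2, -0.1, 0.1]
grip_width: 0.0588
finger_force: 0.0
```

Emit:
drive_tool(
  targets=[
    [[-15,50,-20],0,0.8],
    [[-35,105,-40],0,0.8],
    [[-55,160,-40],0,0.8],
    [[-75,220,-40],0,0.8],
    [[-95,280,-40],0,0.8],
    [[-110,340,-30],0,0.8],
    [[-125,400,0],0,0.8],
    [[-145,445,30],0,0.8],
    [[-145,465,55],0,0.8],
    [[-145,465,55],0,0.8],
  ],
)

```text
clock: 7.12
eef_pos: [0.5363, -0.4246, 0.0863]
orientation: [-179.9, 0.2, 7.8]
ft_force: [0.7, 0.8, -0.7]
grip_width: 0.075
finger_force: 0.0
```

Run:
```python
from h import *
st=robot.get_state();print(st['clock'],st['eef_pos'],st['orientation'])
s=snap('wrist','w3')
W=cloud(s);f=s['frame'].astype(int)
m=(f[...,0]>f[...,1]+50)&(np.hypot(W[...,0]-.54,W[...,1]+.424)<.035)&(W[...,2]>.015)&(W[...,2]<.03)
q=W[m];print(len(q),circ(q))
a=q[:,:2]*1000-circ(q)[:2];r=np.hypot(*a.T);t=np.degrees(np.arctan2(a[:,1],a[:,0]))
for k in range(-180,180,12):
    mm=(t>=k)&(t<k+12);print(k+6,r[mm].max().round(1) if mm.any() else None,end=' ')
th=np.radians(8.1);d=np.array([np.sin(th),-np.cos(th)])
print()
for ang in range(-36,37,4):
    t2=np.radians(8.1+ang);d=np.array([np.sin(t2),-np.cos(t2)]);x=a@d;e=a@np.array([np.cos(t2),np.sin(t2)]);mm=abs(e)<9
    print(ang,x.max().round(1),x.min().round(1),x[mm].max().round(1),x[mm].min().round(1))
```

```text
7.125 [ 0.53625196 -0.42461865  0.08627686] [-1.79909902e+02  1.73906140e-01  7.84250071e+00]
426 [ 539.8 -424.    22.7]
-174 22.1 -162 20.7 -150 20.6 -138 21.6 -126 22.6 -114 22.4 -102 22.0 -90 20.8 -78 20.2 -66 21.9 -54 22.6 -42 22.6 -30 22.1 -18 20.9 -6 20.7 6 22.1 18 22.7 30 22.5 42 21.7 54 20.4 66 20.8 78 21.8 90 22.6 102 22.5 114 21.5 126 21.2 138 20.8 150 22.2 162 22.7 174 22.3 
-36 22.5 -20.9 22.5 -20.9
-32 22.4 -21.2 22.4 -21.2
-28 22.4 -21.4 22.4 -21.4
-24 22.3 -21.7 22.3 -21.7
-20 22.0 -22.0 22.0 -22.0
-16 21.8 -22.1 21.8 -22.1
-12 21.6 -22.4 21.6 -22.4
-8 21.2 -22.6 21.2 -22.6
-4 20.7 -22.6 20.7 -22.6
0 20.8 -22.6 20.8 -22.6
4 21.2 -22.5 21.2 -22.5
8 21.5 -22.3 21.5 -22.3
12 21.8 -22.2 21.8 -22.2
16 22.0 -22.1 22.0 -22.1
20 22.3 -21.9 22.3 -21.9
24 22.4 -21.6 22.4 -21.6
28 22.5 -21.1 22.5 -21.1
32 22.6 -20.9 22.6 -20.9
36 22.6 -20.8 22.6 -20.8
```

View pics/w3.png

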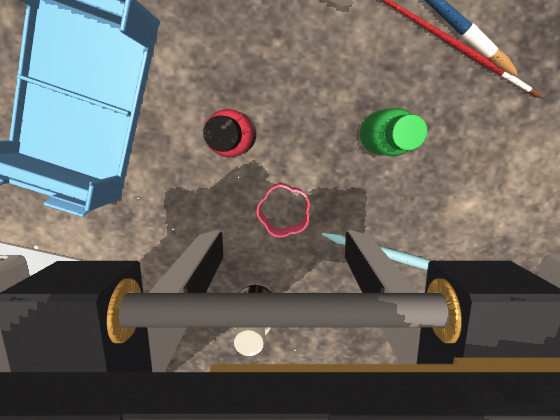

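Emit:
drive_tool(
  targets=[
    [[4,-1,40],0,0.75],
    [[4,-1,70],0,0.75],
    [[4,-1,83],0,0.75],
    [[4,-1,83],0,0.75],
    [[4,-1,83],0,0.3],
    [[4,-1,83],0,0.3],
    [[4,-1,83],0,0.3],
    [[4,-1,83],0,0.3],
    [[4,-1,83],0,0.3],
  ],
)

```text
clock: 8.3
eef_pos: [0.5422, -0.4222, 0.006]
orientation: [180.0, -0.0, 8.0]
ft_force: [-1.0, 1.1, 7.1]
grip_width: 0.0402
finger_force: 30.0
```

Emit:
drive_tool(
  targets=[
    [[0,0,-50],0,0.3],
    [[0,0,-100],0,0.3],
    [[10,-55,-130],0,0.3],
    [[20,-115,-140],0,0.3],
    [[30,-175,-140],0,0.3],
    [[40,-235,-140],0,0.3],
    [[50,-295,-140],0,0.3],
    [[60,-355,-140],0,0.3],
    [[70,-415,-140],0,0.3],
    [[78,-464,-130],0,0.3],
  ],
)

```text
clock: 9.55
eef_pos: [0.5548, 0.0511, 0.1361]
orientation: [-180.0, -0.1, 8.1]
ft_force: [1.6, -0.2, 0.0]
grip_width: 0.0402
finger_force: 30.0
```

Emit:
drive_tool(
  targets=[
    [[0,0,30],0,0.3],
    [[0,0,55],0,0.3],
    [[0,0,55],0,0.3],
  ],
)

```text
clock: 9.93
eef_pos: [0.5534, 0.0483, 0.0792]
orientation: [180.0, 0.2, 8.0]
ft_force: [-0.8, -0.5, -0.2]
grip_width: 0.0403
finger_force: 30.0
```

Run:
```python
from h import *
st=robot.get_state();print(st['clock'],st['eef_pos'],st['orientation'],st['grip_width'])
s=snap('wrist','w4')
W=cloud(s);f=s['frame'].astype(int)
q=near(['w4'],(.5856,.0527),.1,.047,.056)[0];print('tray',rect(q))
q=near(['w4'],(.617,.057),.03,.031,.038)[0];print('pot',circ(q),np.median(q[:,2]))
m=(f[...,0]>f[...,1]+50)&(np.hypot(W[...,0]-.555,W[...,1]-.048)<.035)&(W[...,2]>.065)
q=W[m];print('ring',circ(q),np.percentile(q[:,2],[5,50,95]))
```

```text
9.925 [0.55342766 0.04831051 0.07915224] [179.98430147   0.18091157   8.00322385] 0.04027741793092078
tray ((586.0346069335938, 53.12956237792969), (153.75949096679688, 96.91776275634766), 8.240192413330078)
pot [622.4  57.4  24.5] 0.03322668247355923
ring [550.7  47.4  23. ] [0.07418687 0.08579355 0.09305569]
```

View pics/w4.png

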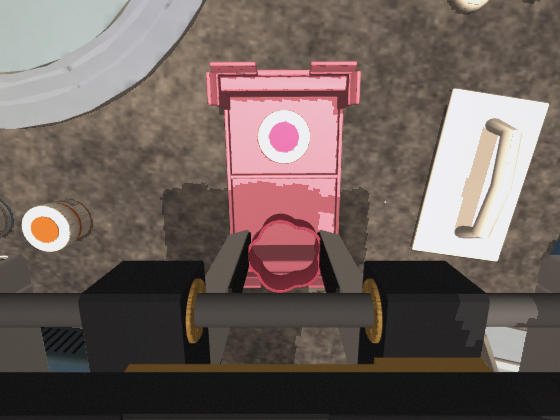

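Emit:
drive_tool(
  targets=[
    [[2,0,40],0,0.3],
    [[2,0,62],0,0.3],
    [[2,0,69],0,0.3],
    [[2,0,69],0,0.3],
    [[2,0,69],0,0.56],
    [[2,0,69],0,0.56],
    [[2,0,69],0,0.56],
    [[2,0,30],0,0.56],
    [[2,0,-20],0,0.56],
    [[2,0,-60],0,0.56],
  ],
)

```text
clock: 11.22
eef_pos: [0.5568, 0.0487, 0.1425]
orientation: [-180.0, -0.1, 8.0]
ft_force: [-0.3, -0.2, -0.1]
grip_width: 0.0526
finger_force: 0.0
```

```bash
cat >> h.py <<'E'
def pix(s,u,v,h):
    K=s['camera_matrix'];T=s['cam_to_world'];d=T[:3,:3]@[(u-K[0,2])/K[0,0],(v-K[1,2])/K[1,1],1];return T[:3,3]+d*(h-T[2,3])/d[2]
E
python3 - <<'E'
from h import *
s=snap('wrist','w5')
for t,c in (('w4',[(455,90),(547,103),(497,261),(413,248)]),('w1',[(159,39),(212,39),(215,134),(167,134)])):
    s=load(t);f=s['frame'].astype(int);W=cloud(s)
    m=((f.min(-1)>135)&(W[...,2]<.012)).astype(np.uint8);n,l,stt,ce=cv2.connectedComponentsWithStats(m)
    cc=np.mean(c,0).astype(int);
    k=[i for i in range(1,n) if stt[i,4]>800 and abs(ce[i]-cc).max()<25];print(t,[stt[i].tolist() for i in k])
    for i in k:
        q=W[l==i];P=q[:,:2];r=rect(q);print('rect',r)
    print('corners',[np.round(pix(s,u,v,.004)[:2]*1000,1).tolist() for u,v in c])
    q=near([t],(.603,-.106),.03,.025,.045)[0];q=q[np.abs(q[:,0]-.603)<.02];print('bow y',q[q[:,2]>.036][:,1].mean(),q[:,2].max(),q[q[:,2]>.038][:,:2].mean(0))
s=load('w5');q=near(['w5'],(.5855,.0527),.1,.047,.056)[0];print('tray',rect(q))
q=near(['w5'],(.555,.048),.03,.018,.027)[0];print('ring',circ(q),np.median(q[:,2]))
q=near(['w5'],(.617,.057),.03,.0305,.038)[0];print('pot',circ(q),np.median(q[:,2]))
E
```

```text
w4 [[412, 88, 137, 173, 12427]]
rect ((603.981689453125, -107.66398620605469), (82.31476593017578, 136.15493774414062), 89.6123046875)
corners [[669.6, -69.4], [670.3, -143.1], [536.6, -144.1], [538.1, -67.9]]
bow y -0.1051255125380186 0.039085991477586346 [ 0.60381612 -0.10522568]
w1 [[159, 38, 57, 96, 4190]]
rect ((604.5617065429688, -104.79122924804688), (80.20372772216797, 136.5619354248047), 89.75691986083984)
corners [[670.1, -68.7], [670.1, -146.2], [534.9, -143.6], [534.9, -68.6]]
bow y -0.10618083517911411 0.03933552621410252 [ 0.60220379 -0.10674864]
tray ((585.5283203125, 53.388526916503906), (153.68301391601562, 97.19689178466797), 7.858635425567627)
ring [551.   48.5  26. ] 0.022141202329856224
pot [622.4  58.3  24.4] 0.03320403387408988
```

View pics/w5.png

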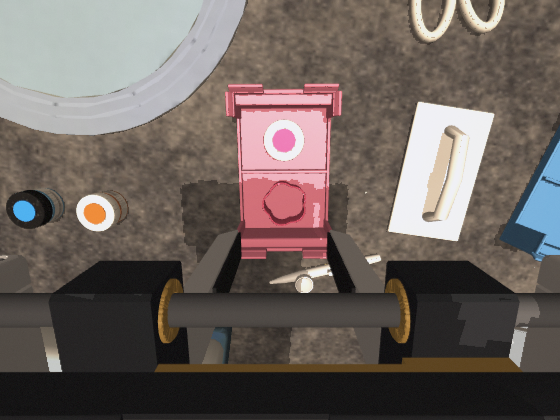

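Emit:
drive_tool(
  targets=[
    [[8,50,0],4,0.6],
    [[16,105,10],8,0.6],
    [[25,160,30],8,0.6],
    [[25,160,50],8,0.6],
    [[25,160,60],8,0.6],
    [[25,160,60],8,0.6],
  ],
)

```text
clock: 12.02
eef_pos: [0.6033, -0.1053, 0.08]
orientation: [-180.0, 0.1, 0.1]
ft_force: [-0.2, 0.4, -0.2]
grip_width: 0.0563
finger_force: 0.0
```

Emit:
drive_tool(
  targets=[
    [[0,1,40],0,0.6],
    [[0,1,66],0,0.6],
    [[0,1,66],0,0.6],
    [[0,1,66],0,0],
    [[0,1,66],0,0],
    [[0,1,66],0,0],
    [[0,1,66],0,0],
    [[0,1,66],0,0],
    [[0,1,66],0,0],
  ],
)

```text
clock: 13.15
eef_pos: [0.6037, -0.1072, 0.0146]
orientation: [-180.0, -0.0, -0.0]
ft_force: [-0.5, 0.0, 3.3]
grip_width: 0.0087
finger_force: 30.0
```

Emit:
drive_tool(
  targets=[
    [[0,0,-20],0,0],
    [[0,0,-50],0,0],
    [[0,0,-85],0,0],
    [[0,0,-100],0,0],
    [[-5,-45,-100],-3,0],
    [[-10,-95,-100],-6,0],
    [[-15,-140,-100],-8.2,0],
    [[-18,-160,-100],-8.2,0],
    [[-18,-160,-100],-8.2,0],
  ],
)

```text
clock: 14.28
eef_pos: [0.5854, 0.0539, 0.1145]
orientation: [-180.0, 0.0, 8.3]
ft_force: [0.0, -0.6, -0.7]
grip_width: 0.009
finger_force: 30.0
```

Run:
```python
from h import *
st=robot.get_state();print(st['clock'],st['eef_pos'],st['orientation'],st['grip_width'])
s=snap('wrist','w6');snap('side','s6')
f=s['frame'].astype(int);W=cloud(s)
m=(f.min(-1)>110)&(W[...,2]>.085)&(W[...,2]<.125)&(abs(W[...,0]-.5857)<.1)&(abs(W[...,1]-.053)<.06)
q=W[m];print('sole',len(q),rect(q))
A=np.c_[q[:,:2],np.ones(len(q))];m2=(q[:,2]<.111);print('plane',np.linalg.lstsq(A[m2],q[m2,2],rcond=None)[0],m2.sum())
a=cv2.imread('pics/w6.png');b=cv2.imread('pics/s6.png')[100:240,200:380]
cv2.imwrite('pics/c6.png',np.hstack([cv2.resize(a,(400,300)),cv2.resize(b,(386,300))]))
q=near(['w6'],(.5855,.0527),.1,.047,.056)[0];print('tray',len(q),rect(q))
```

```text
14.275 [0.58540596 0.05393828 0.11449498] [-1.79988565e+02  1.47848706e-02  8.28835783e+00] 0.009003165168419274
sole 13761 ((607.2864379882812, 56.64236831665039), (179.14593505859375, 85.14976501464844), 14.483686447143555)
plane [-0.01733881 -0.01671612  0.11597457] 13489
tray 542 ((657.1085815429688, 63.23029327392578), (9.550528526306152, 96.15768432617188), 7.86543083190918)
```

View pics/c6.png

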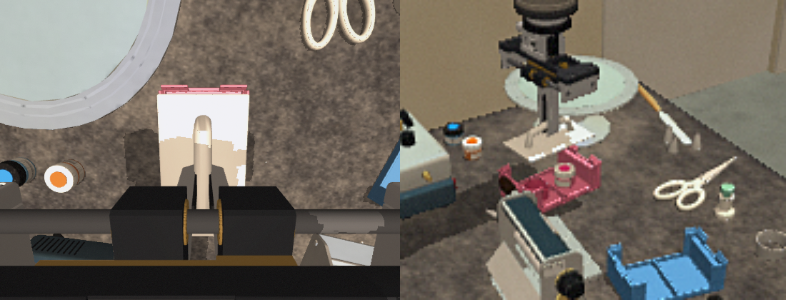

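Run:
```python
from h import *
s=load('w6');f=s['frame'].astype(int);W=cloud(s)
th=np.radians(8.1);c=np.array([.5857,.053])
U=(W[...,:2]-c)@[np.cos(th),np.sin(th)]*1000;V=(W[...,:2]-c)@[-np.sin(th),np.cos(th)]*1000
m=(W[...,2]>.098)&(W[...,2]<.108)
print('u max',np.percentile(U[m&(abs(V)<35)],[99,99.8]))
for a in range(-10,70,12):
    mm=m&(U>a)&(U<a+6)&(abs(V)<60)
    if mm.sum()>5: print(a+3,V[mm].min().round(1),V[mm].max().round(1),np.median(W[...,2][mm]).round(4))
m=(W[...,2]>.047)&(W[...,2]<.056)&(abs(V)<60)&(U>60)&(U<100)
print('tray wall u',np.percentile(U[m],[1,99]),'v',V[m].min(),V[m].max())
# tray reference from w5 (unblocked)
s=load('w5');W=cloud(s)
U=(W[...,:2]-c)@[np.cos(th),np.sin(th)]*1000;V=(W[...,:2]-c)@[-np.sin(th),np.cos(th)]*1000
m=(W[...,2]>.047)&(W[...,2]<.056)&(abs(V)<60)&(abs(U)<100)
for q in (U>0,U<0): print('w5 end',U[m&q].min(),U[m&q].max(),V[m&q].min(),V[m&q].max())
```

```text
u max [136.02283884 137.72818334]
-7 -37.9 40.0 0.1045
5 -37.9 39.9 0.1045
17 -37.8 39.3 0.1044
29 -37.9 39.6 0.1044
41 -37.5 40.0 0.1045
53 -37.5 40.0 0.1045
65 -37.4 59.9 0.1044
tray wall u [67.58581554 76.67471691] v -47.99833001419321 48.16162395299977
w5 end 51.38653720523471 76.78465996866714 -48.43693058547862 48.75005335101094
w5 end -77.12754496839423 -71.02350355201955 -40.126828956875414 40.128679077131885
```

Emit:
drive_tool(
  targets=[
    [[0,1,30],0,0],
    [[0,1,45],0,0],
    [[0,1,52],0,0],
    [[0,1,57],0,0],
    [[0,1,61],0,0],
    [[0,1,61],0,0],
  ],
)

```text
clock: 15.12
eef_pos: [0.5859, 0.0518, 0.0536]
orientation: [-180.0, -0.0, 8.2]
ft_force: [0.2, -0.1, -0.4]
grip_width: 0.0088
finger_force: 30.0
```

Emit:
drive_tool(
  targets=[
    [[0,0,1],0,0],
    [[0,0,2],0,0],
    [[0,0,2],0,0],
  ],
)

```text
clock: 15.5
eef_pos: [0.5861, 0.0518, 0.0525]
orientation: [-180.0, -0.0, 8.2]
ft_force: [-5.4, -0.4, 14.3]
grip_width: 0.0091
finger_force: 30.0
```

Emit:
drive_tool(
  targets=[
    [[0,0,1],0,0.35],
    [[0,0,0],0,0.35],
    [[0,0,0],0,0.4],
    [[0,0,-40],0,0.4],
    [[0,0,-90],0,0.5],
    [[0,0,-130],0,0.6],
    [[0,0,-130],0,0.6],
  ],
)

```text
clock: 16.38
eef_pos: [0.5875, 0.052, 0.1846]
orientation: [-180.0, -0.3, 8.2]
ft_force: [0.3, -0.1, -0.1]
grip_width: 0.0562
finger_force: 0.0
```

Run:
```python
from h import *
st=robot.get_state();print(st['clock'],st['eef_pos'],st['orientation'],st['grip_width'])
s=snap('wrist','w7');snap('side','s7');snap('scene','c7')
W=cloud(s);th=np.radians(8.1);c=np.array([.5857,.053])
U=(W[...,:2]-c)@[np.cos(th),np.sin(th)]*1000;V=(W[...,:2]-c)@[-np.sin(th),np.cos(th)]*1000
m=(abs(U)<60)&(abs(V)<36)&(abs(V)>12)&np.isfinite(W[...,2])&(W[...,2]<.06)&(W[...,2]>.03)
A=np.c_[U[m],V[m],np.ones(m.sum())];print('plane mm',np.linalg.lstsq(A,W[...,2][m]*1000,rcond=None)[0])
m=(W[...,2]>.038)&(W[...,2]<.046)&(abs(V)<60)&(abs(U)<90);print('sole V',np.percentile(V[m&(abs(U)<45)],[.5,99.5]))
b=cv2.imread('pics/s7.png')[150:220,230:320];d=cv2.imread('pics/c7.png')[205:275,190:280]
cv2.imwrite('pics/c7z.png',np.hstack([cv2.resize(x,(400,311),interpolation=cv2.INTER_CUBIC) for x in (b,d)]))
q=near(['w7'],(.515,.2965),.035,.027,.036)[0];print('bp',len(q),circ(q) if len(q) else '')
```

```text
16.375 [0.58746594 0.05199998 0.18456739] [-179.97111937   -0.2941517     8.18967639] 0.05622635371001652
plane mm [-2.78853154e-05  1.16977172e-03  4.25995297e+01]
sole V [-39.69650656  37.50383616]
bp 860 [515.6 296.8  19.2]
```

View pics/c7z.png

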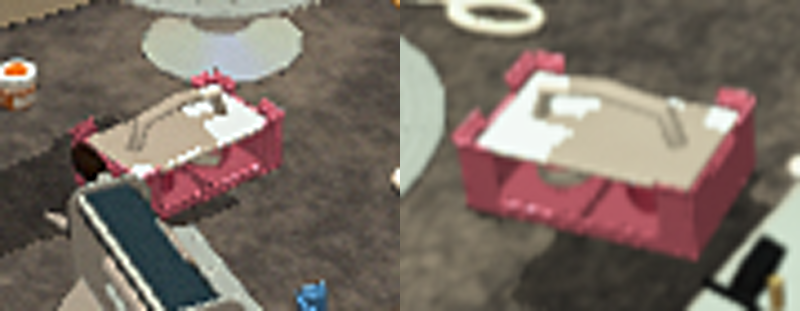

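The smoother is seated flat: its top is at 42.6 mm with no tilt. Next is the blue pot (black lid, blue sticker; w5 px 26,211), which is distinct from the orange one beside it.

Emit:
drive_tool(
  targets=[
    [[-8,-50,0],0,0.6],
    [[-16,-110,0],0,0.6],
    [[-24,-170,0],0,0.6],
    [[-32,-225,20],0,0.6],
    [[-35,-252,60],0,0.6],
    [[-35,-252,95],0,0.6],
    [[-35,-252,95],0,0.6],
    [[-35,-252,95],0,0.6],
  ],
)

```text
clock: 17.52
eef_pos: [0.5156, 0.2958, 0.087]
orientation: [180.0, 0.0, 8.2]
ft_force: [-0.1, -0.3, -1.0]
grip_width: 0.0564
finger_force: 0.0
```

Run:
```python
from h import *
st=robot.get_state();print(st['clock'],st['eef_pos'],st['orientation'],st['grip_width'])
snap('wrist','w8')
for c in ((.5155,.2965),(.52,.227)):
    q=near(['w8'],c,.03,.027,.036)[0];print(len(q),circ(q) if len(q) else '')
```

```text
17.525 [0.51562741 0.29581851 0.08699039] [1.79989251e+02 7.26579373e-03 8.15087599e+00] 0.05639023621527865
1675 [515.1 297.3  18.9]
1628 [522.2 229.9  18.9]
```

Emit:
drive_tool(
  targets=[
    [[0,-1,40],0,0.6],
    [[0,-1,75],0,0.6],
    [[0,-1,75],0,0.6],
    [[0,-1,75],0,0.2],
    [[0,-1,75],0,0.2],
    [[0,-1,75],0,0.2],
    [[0,-1,75],0,0.2],
    [[0,-1,40],0,0.2],
    [[0,-1,-20],0,0.2],
    [[0,-1,-60],0,0.2],
  ],
)

```text
clock: 18.82
eef_pos: [0.5157, 0.2976, 0.15]
orientation: [-179.9, -0.1, 8.2]
ft_force: [0.4, 0.3, -1.0]
grip_width: 0.0371
finger_force: 30.0
```

Emit:
drive_tool(
  targets=[
    [[0,50,-20],0,0.2],
    [[-2,105,-20],0,0.2],
    [[-4,160,-20],3,0.2],
    [[-6,215,-20],6,0.2],
    [[-8,270,-20],9,0.2],
    [[-10,325,-20],12,0.2],
    [[-12,380,-20],15,0.2],
    [[-14,435,-20],19,0.2],
    [[-16,490,-10],19,0.2],
    [[-16,545,20],19,0.2],
  ],
)

```text
clock: 20.08
eef_pos: [0.5783, -0.2464, 0.1284]
orientation: [-180.0, -0.2, -10.8]
ft_force: [1.6, -0.5, -0.5]
grip_width: 0.037
finger_force: 30.0
```

Emit:
drive_tool(
  targets=[
    [[0,0,30],0,0.2],
    [[0,0,45],0,0.2],
    [[0,0,45],0,0.2],
  ],
)

```text
clock: 20.45
eef_pos: [0.5768, -0.2434, 0.0814]
orientation: [-180.0, 0.1, -10.7]
ft_force: [0.2, 0.4, 0.5]
grip_width: 0.0369
finger_force: 30.0
```

Run:
```python
from h import *
st=robot.get_state();print(st['clock'],st['eef_pos'],st['orientation'],st['grip_width'])
snap('wrist','w9')
q=near(['w9'],(.6082,-.2499),.1,.047,.056)[0];q=q[q[:,0]>.64];print('far wall',len(q),rect(q))
q=near(['w9'],(.596,-.375),.025,.056,.07)[0];print('cap',len(q),circ(q) if len(q) else '')
c=np.array([.6082,-.2499]);th=np.radians(-10.9);u=np.array([np.cos(th),np.sin(th)]);d=c-.031*u-st['eef_pos'][:2]
y=np.radians(st['orientation'][2]);print('tool shift',1000*d@[np.cos(y),np.sin(y)],1000*d@[np.sin(y),-np.cos(y)])
```

```text
20.45 [ 0.57679477 -0.24341497  0.0813841 ] [-1.79970954e+02  5.80054274e-02 -1.07436887e+01] 0.03694654470588798
far wall 1355 ((671.34228515625, -262.25689697265625), (97.40515899658203, 25.79187774658203), 79.13984680175781)
cap 1135 [ 596.5 -375.2   12.1]
tool shift 1.0637567750183285 0.43234619576288014
```

Emit:
drive_tool(
  targets=[
    [[1,0,40],0,0.2],
    [[1,0,60],0,0.2],
    [[1,0,65],0,0.2],
    [[1,0,65],0,0.2],
    [[1,0,65],0,0.55],
    [[1,0,65],0,0.55],
    [[1,0,65],0,0.55],
    [[1,0,20],0,0.55],
    [[1,0,-30],0,0.55],
    [[1,0,-60],0,0.65],
  ],
)

```text
clock: 21.75
eef_pos: [0.5785, -0.2449, 0.1441]
orientation: [180.0, -0.1, -10.8]
ft_force: [0.1, 0.1, -1.0]
grip_width: 0.0584
finger_force: 0.0
```

Emit:
drive_tool(
  targets=[
    [[15,50,0],0,0.65],
    [[30,100,10],0,0.65],
    [[43,125,30],0,0.65],
    [[43,125,55],0,0.65],
    [[43,125,55],0,0.65],
  ],
)

```text
clock: 22.38
eef_pos: [0.5956, -0.3749, 0.0847]
orientation: [-179.9, 0.2, -10.8]
ft_force: [-0.6, -0.1, 0.3]
grip_width: 0.061
finger_force: 0.0
```

Run:
```python
from h import *
st=robot.get_state();print(st['clock'],st['eef_pos'],st['orientation'],st['grip_width'])
snap('wrist','w10')
for z in ((.03,.045),(.056,.07)):
    q=near(['w10'],(.596,-.375),.025,*z)[0];print('bottle',len(q),circ(q) if len(q) else '')
q=near(['w10'],(.577,-.244),.03,.031,.037)[0];print('blue pot',len(q),circ(q) if len(q) else '',np.median(q[:,2]))
```

```text
22.375 [ 0.59555919 -0.37491893  0.08471045] [-179.94729734    0.18975601  -10.82547905] 0.061016616120045726
bottle 656 [ 596.5 -375.4   17.2]
bottle 869 [ 596.4 -375.3   11.6]
blue pot 346 [ 586.5 -247.    15.6] 0.03291904798095484
```

View pics/w10.png

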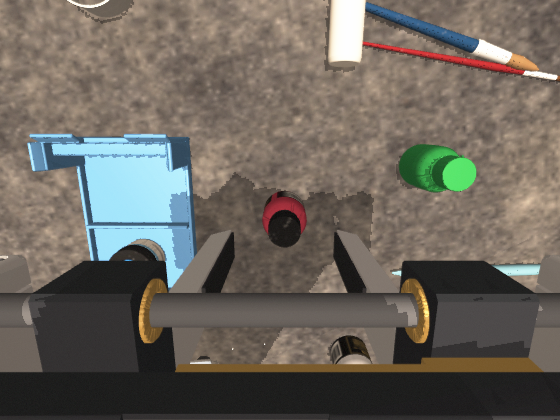

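The picture confirms the ruby bottle with the black cap (284,218) lies between the fingers. The green look-alike is at (437,168).

Emit:
drive_tool(
  targets=[
    [[1,0,40],0,0.65],
    [[1,0,67],0,0.65],
    [[1,0,67],0,0.65],
    [[1,0,67],0,0.15],
    [[1,0,67],0,0.15],
    [[1,0,67],0,0.15],
    [[1,0,67],0,0.15],
    [[1,0,67],0,0.15],
    [[1,0,20],0,0.15],
    [[1,0,-40],0,0.15],
  ],
)

```text
clock: 23.68
eef_pos: [0.5969, -0.3751, 0.1268]
orientation: [-180.0, 0.1, -10.8]
ft_force: [1.3, 0.5, -0.4]
grip_width: 0.0341
finger_force: 30.0
```

Emit:
drive_tool(
  targets=[
    [[6,-40,-5],0,0.15],
    [[13,-85,-5],0,0.15],
    [[19,-125,-5],0,0.15],
    [[19,-125,20],0,0.15],
    [[19,-125,40],0,0.15],
    [[19,-125,40],0,0.15],
  ],
)

```text
clock: 24.42
eef_pos: [0.6385, -0.2567, 0.0849]
orientation: [180.0, 0.2, -10.9]
ft_force: [0.2, 0.6, -0.1]
grip_width: 0.0337
finger_force: 30.0
```

Emit:
drive_tool(
  targets=[
    [[0,0,40],0,0.15],
    [[0,0,58],0,0.15],
    [[0,0,63],0,0.15],
    [[0,0,63],0,0.15],
    [[0,0,63],0,0.52],
    [[0,0,63],0,0.52],
    [[0,0,63],0,0.52],
    [[0,0,30],0,0.52],
    [[0,0,-30],0,0.52],
    [[0,0,-80],0,0.52],
  ],
)

```text
clock: 25.68
eef_pos: [0.6398, -0.2565, 0.1687]
orientation: [180.0, -0.0, -10.8]
ft_force: [0.1, -0.4, 0.2]
grip_width: 0.0488
finger_force: 0.0
```

Emit:
drive_tool(
  targets=[
    [[-60,0,-40],0,0.6],
    [[-80,0,-60],0,0.6],
    [[-80,0,-60],0,0.6],
    [[-80,0,-60],0,0.6],
  ],
)

```text
clock: 26.18
eef_pos: [0.5616, -0.2411, 0.2264]
orientation: [-180.0, -0.0, -10.8]
ft_force: [0.4, -0.3, -0.5]
grip_width: 0.0564
finger_force: 0.0
```

Run:
```python
from h import *
st=robot.get_state();print(st['clock'],st['eef_pos'],st['grip_width'])
a=snap('wrist','w11');snap('side','s11')
a=cv2.imread('pics/w11.png');b=cv2.imread('pics/s11.png')[150:300,220:400]
cv2.imwrite('pics/f.png',np.hstack([cv2.resize(a,(400,300)),cv2.resize(b,(400,333))[:300]]))
for n,c,z in (('cap',(.6386,-.2558),(.058,.07)),('bp',(.578,-.244),(.031,.037))):
    q=near(['w11'],c,.03,*z)[0];print(n,len(q),circ(q) if len(q) else '',np.median(q[:,2]))
```

```text
26.175 [ 0.56164426 -0.24107416  0.22635249] 0.05640344349803841
cap 361 [ 637.8 -256.3   11.3] 0.0652218779990359
bp 734 [ 577.5 -244.5   18.7] 0.03324239843273874
```

View pics/f.png

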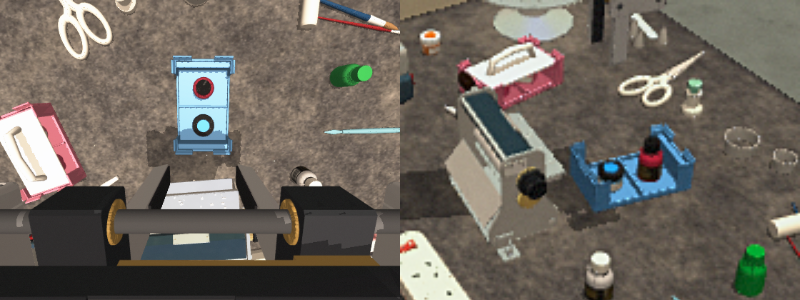

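The last picture shows both kits complete. The blue pot (203,126) and red bottle (203,87) stand in the blue tray, the smoother lies flat on the pink tray (30,160), and the orange pot and silver bottle are untouched. Handing in.

```bash
python3 -c "
from workcell import robot
print(robot.finish_job())"
```

```text
the job is handed in; nothing more can be done
None
```

Both kits are made up as asked and the job was handed in at about 26 s: the pink pot and blossom cutter are under the flat-seated smoother, the blue pot and red bottle are in the blue tray, and the orange pot and silver bottle were left where they stood.

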